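# Release the ratchet jaw that holds the eyeglass case

### The arm

A 6-joint arm with a two-finger parallel gripper is mounted at the origin on the work surface. World frame = base frame: x ahead of the robot, y to its left, z up, the work surface at z = 0. Lengths are in m, angles in degrees, forces in N, time in s.
With the tool pointing down it reaches from about 0.3 to 0.75 m from the base axis. Payload 8.5 kg.
Tool frame: the origin (TCP) lies midway between the tips of the shut fingers; the grasp point (between the pads) lies 19 mm behind it; z points along the fingers, y is the direction in which the jaws open and shut (so a half turn about z gives the same grasp; the last joint's range is limited). The gripper opens to 85 mm and grips with 20 to 120 N. Pads are 22 mm wide; open, the fingers measure 114 mm over their backs; the gripper's body (76 mm by 85 mm) begins 54 mm behind the grasp point. The pads swing forward as they close: fully open they stand 13 mm farther back than shut.
Start: joints at [52.122, 21.807, 74.336, -0, 83.858, -12.336], TCP at [0.237, 0.496, 0.231] pointing down, gripper open.
Joint ranges: [-178.18, 178.18], [-50.72, 133.34], [12.68, 142.11], [-81.47, 261.47], [9.98, 163.14], [-165.26, 165.26]. Speed limits (degrees/s): [136.94, 136.94, 180, 180, 180, 180].

### API

Orientations are given as a 3x3 rotation matrix whose columns are the frame's x, y, z axes.
In Python, from rig import env, viewer, ticket gives the robot as it stands. The module is installed in compiled form; this text tells all that it offers.
- The arm moves only by the shell command python3 -m pendant 'ROWS' [FORCE]. ROWS is JSON, a list of rows, each a list of 3 entries, a list of its own where there are three numbers: the shift along the world's x, y, z in mm, then the turn about the world's z in rad, then the opening, from -1 (shut) to 1 (fully open). A call has 1 to 12 rows; each row shifts and turns the pose as measured when the row begins; what a row does not reach is not made up. A row lasts 1/8 s, in which the tool goes at most 62.5 mm and 10.7 degrees, less where a joint would pass 70% of its speed; a pose out of reach is approached as far as the arm can. A call with a gripper value outside its range is refused whole. The fingers move at their own pace and stop on an object; FORCE is the grip in N (left out, the last holds). Time passes only in rows, so rows that do not move let the fingers close. It gives the time, the measured TCP pose, the force and the opening at its end, in the units of the state.
- env.observe(): the state, without advancing time (a new reading comes with each control period).
- viewer.get_image(name): name is "scene" or "top" or "wrist"; returns (picture, depth): 400x640x3 uint8, red, green, blue; 400x640 float32, m along the optical axis (not along the pixel's ray), 0 where there is no reading.
- viewer.camera_params(name): a dict with "fx", "fy", "cx", "cy" (pixels), "D" ([k1, k2, p1, p2, k3] as OpenCV has them; the pictures are not rectified), "rvec" (rotation vector, rad) and "tvec" (3), from world to camera coordinates, as OpenCV has them; the wrist camera has in their place "T_tool_cam" (4x4, takes a point from camera to tool coordinates, whose origin is the TCP and whose axes are the flange's). Camera axes: x right, y down, z forward; pixel columns grow to the right and rows downward; lengths in m; the calibration is good to about 2 mm. A picture is of the moment at which its call begins: read the wrist's pose just before it. camera_params takes no time and is no camera call.
- ticket.close_job(): hands the job in, once; it reports no verdict.
The state is a dict: "time_s": time; "q": joint angles; "qvel": joint speeds; "joint_efforts": joint torques, N m; "position": TCP position; "tool_rot": TCP orientation; "ft_force": force on the tool from outside, world axes, zero at the start; "wrist_torque": the same for the moment, N m; "grip_width": finger opening in m.
Only numpy, scipy, OpenCV 4.12 (cv2) and the standard library are available. Lean on these libraries where they do the work, as an engineer would, in place of code of your own. Each camera call takes 0.05 s, during which the arm holds its last target. There are 200 camera calls.

### The job

Free the red eyeglass case in the ratchet holder: with a fingertip press the red release plate of the grey sliding jaw down, and while it stays down push the jaw back along its bar, away from the case, until it is fully home against the end stop. Then let go so that the release springs up again. Do not move or lift the eyeglass case or any of the other things on the table.

Things in the scene. Friction and masses are not known exactly. Their poses are not given: they have to be found in the camera images.
- holder: Ratchet holder fixed on the table: white tray 220 (x) by 340 (y) by 10 mm; 60 mm high fixed jaw at its -y end; steel toothed bar (12 mm wide, top at 48 mm) along y at x = +73 mm; dark end stop, 70 mm high, at the bar's +y end. Origin: centre of the tray's underside. Its +y axis, along the bar, is the direction in which the jaw is pushed back; z up.
- jaw (a joint): How far the grey sliding jaw is back along the bar (holder +y), m: starts at 0 to 0.03, 0.150 is home on the end stop. Carriage 50 (x) by 64 mm (y), deck at 60 mm; its face plate, 173 mm wide, 60 mm high, is at its -y end. Slides with about 2 N; ratchet teeth (10 mm pitch) block the way back unless the release is held down; let go midway, it catches on the next tooth.
- release (a joint): How far the red release plate is pressed down, m: about 0 when up (up to 0.005 if its pawl rests on a tooth), 0.010 at its stop. It clears the teeth from 0.006: keep it at 0.007 to 0.010 while pushing. Spring 2 N at the top, 6 N fully down; springs up when let go.
- release_top (a point): Centre of the top face of the red release plate, 38 (x) by 40 mm (y), on top of the carriage; 74 mm above the table when up, 64 mm fully down. Moves with the jaw and the press. Free above and on three sides (nothing over 60 mm there); the thumb rest stands on its +y side.
- thumb_rest (a point): Middle of the top edge, on the release plate's side, of the grey upright thumb rest of the carriage: a wall 50 mm wide (x), 12 mm thick, top 100 mm above the table, its face 22 mm from the plate's centre along holder +y. A fingertip pressing the plate pushes the jaw back by this wall.
- case: closed hinged red eyeglass case, 150 by 62 by 40 mm, lying loose on the tray between the fixed jaw and the sliding jaw, its length along the holder's x; origin at the centre of its underside. To be left where it is.
- bowl: grey ceramic bowl, 124 mm across, 55 mm high, bystander; origin under its centre
- bell: silver hand bell, 72 mm across, 100 mm high, standing, bystander; origin under its centre
- comb: black plastic comb, 175 by 32 by 6 mm, lying flat, bystander; origin under its centre, x along it
- remote: black remote control, 155 by 45 by 21 mm, lying flat, bystander; origin under its centre, x along it
- pills1: amber pill bottle with white cap, 42 mm across, 78 mm high, on the slatted steel rack under the glass shelf, bystander; origin under its centre
- pills2: second amber pill bottle like the first, on the same rack, bystander; origin under its centre
- rack: steel rack fixed at the back left: slatted deck 60 mm high, 150 by 300 mm, glass shelf 170 by 330 mm above it with its top at 191 mm; origin under its centre; keep clear
Things that resemble listed ones, but are neither listed nor needed, are in the scene too. Several things have the shape of the case; the one meant has the colours described above.

How it is judged:
By the outcome, as a careful person would: the job done as asked, in the order asked, and still so for the second after the job is handed in, with the robot touching nothing.
It also fails if it takes over 35 s, if anything falls off the work surface, if the arm or the gripper's body presses on something with over 40 N, if the wrist force passes 120 N, or if a joint passes its speed limit or range.

## Working session

There is one attempt and no reset: what is moved stays moved. The work goes in short steps, Python scripts to look and compute and a shell command to move; the robot and the scene stay as the last step left them, time stands still between calls to the robot, and variables do not carry over. Pictures are saved under pics/ and viewed, about 8 in all and at most 12, crops included, and the job is handed in when it is done.

```bash
mkdir -p pics; cat > h.py <<'E'
import numpy as np, cv2
from rig import env, viewer, ticket
def cam(n):
    p=viewer.camera_params(n); K=np.array([[p['fx'],0,p['cx']],[0,p['fy'],p['cy']],[0,0,1]]); D=np.array(p['D'],float)
    if 'rvec' in p:
        R=cv2.Rodrigues(np.array(p['rvec'],float))[0]; Rw=R.T; c=-R.T@np.array(p['tvec'],float).ravel()
    else:
        s=env.observe(); T=np.array(p['T_tool_cam']); Rt=np.array(s['tool_rot']); Rw=Rt@T[:3,:3]; c=Rt@T[:3,3]+np.array(s['position'])
    return K,D,Rw,c
def grab(n,f):
    C=cam(n); im,d=viewer.get_image(n); cv2.imwrite('pics/'+f+'.png',im[:,:,::-1]); np.savez('pics/'+f+'.npz',im=im,d=d,K=C[0],D=C[1],R=C[2],c=C[3]); return im,d,C
def plane(C,uv,z):
    K,D,R,c=C; u=cv2.undistortPoints(np.array(uv,float).reshape(-1,1,2),K,D).reshape(-1,2)
    r=np.c_[u,np.ones(len(u))]@R.T; return c+r*((z-c[2])/r[:,2])[:,None]
def pts(C,uv,d):
    K,D,R,c=C; uv=np.array(uv); u=cv2.undistortPoints(uv.astype(float).reshape(-1,1,2),K,D).reshape(-1,2)
    z=d[uv[:,1],uv[:,0]]; return c+(np.c_[u,np.ones(len(u))]*z[:,None])@R.T
E
python3 - <<'E'
from h import *
for n in('top','scene'): im,d,C=grab(n,n+'0'); print(n,C[3])
print(env.observe()['tool_rot'],env.observe()['ft_force'])
E
```

```text
top [ 0.2285227  -0.01466486  1.35979026]
scene [ 1.17076165 -0.55965599  0.74135154]
[[-9.02258543e-01  4.31194723e-01 -7.94800270e-04]
 [ 4.31195378e-01  9.02257957e-01 -1.06101331e-03]
 [ 2.59611528e-04 -1.30002252e-03 -9.99999121e-01]] [-0.50065119 -0.00081486  0.2570048 ]
```

View pics/top0.png

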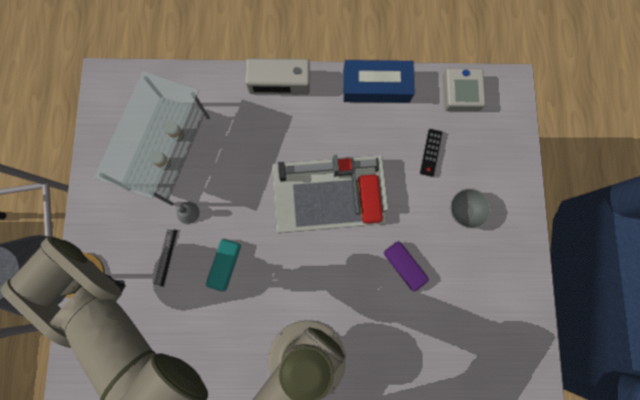

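View pics/scene0.png

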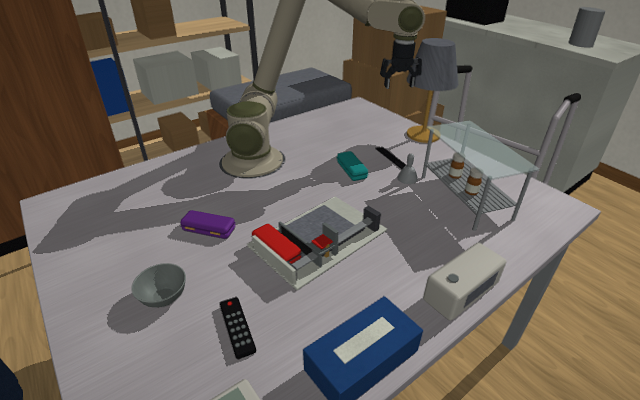

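The top view shows the red case at (370,199), the red plate at (345,165) and the dark end stop at (282,171), so the push runs to the left in the image (about world +y). The scene view agrees: the plate is at (321,241), the thumb rest at (330,230) and the stop at (372,215).

```bash
python3 - <<'E'
from h import *
for n in('top','scene'):
    f=np.load(f'pics/{n}0.npz'); im,d=f['im'],f['d']; C=(f['K'],f['D'],f['R'],f['c'])
    h=cv2.cvtColor(im,cv2.COLOR_RGB2HSV); m=(((h[...,0]<8)|(h[...,0]>172))&(h[...,1]>150)&(h[...,2]>60)).astype(np.uint8)
    k,l,s,ce=cv2.connectedComponentsWithStats(m)
    for i in range(1,k):
        if s[i,4]<40: continue
        uv=np.argwhere(l==i)[:,::-1]; P=pts(C,uv,d); z=P[:,2]
        print(n,s[i],ce[i].round(1),'z pct',np.percentile(z,[5,50,95]).round(3),'med',np.median(P,0).round(4))
        if s[i,4]<500:
            for t in(.064,.069,.074): print('  plane',t,plane(C,[ce[i]],t).round(4))
            print('  xy range',np.percentile(P,[3,97],axis=0).round(3).tolist())
    if n=='top':
        # tray region by height: points in area
        v,u=np.mgrid[140:245,260:400]; uv=np.c_[u.ravel(),v.ravel()]; P=pts(C,uv,d); 
        z=P[:,2]; t=(z>.004)&(z<.12)
        r=cv2.minAreaRect((P[t,:2]*1000).astype(np.float32)); print('tray rect',r)
        for nm,(a,b) in {'stop':(.064,.08),'rest':(.085,.115),'deck':(.052,.063)}.items():
            q=P[(z>a)&(z<b)]; print(nm,len(q)); 
            if len(q): print(q[:,:3].round(3)[::max(1,len(q)//25)].tolist())
E
python3 - <<'E'
import cv2
a=cv2.imread('pics/top0.png')[140:245,260:400]; b=cv2.imread('pics/scene0.png')[190:290,240:400]
a=cv2.resize(a,(780,585),interpolation=3); cv2.imwrite('pics/topc.png',a)
E
```

```text
top [339 159  13  12 135] [344.7 164.2] z pct [0.067 0.071 0.075] med [ 0.5738 -0.111   0.0713]
  plane 0.064 [[ 0.5757 -0.1109  0.064 ]]
  plane 0.069 [[ 0.5744 -0.1106  0.069 ]]
  plane 0.074 [[ 0.573  -0.1102  0.074 ]]
  xy range [[0.558, -0.127, 0.066], [0.59, -0.093, 0.076]]
top [359 175  23  48 918] [370.  198.6] z pct [0.042 0.049 0.054] med [ 0.4718 -0.1878  0.0493]
tray rect ((505.0717468261719, -67.5325927734375), (446.1543273925781, 336.9722595214844), 89.91522216796875)
stop 304
[[0.593, -0.075, 0.072], [0.59, -0.114, 0.073], [0.588, -0.108, 0.068], [0.585, -0.105, 0.068], [0.58, 0.08, 0.067], [0.58, -0.117, 0.073], [0.577, -0.093, 0.072], [0.578, -0.129, 0.071], [0.575, -0.105, 0.07], [0.569, 0.079, 0.074], [0.572, -0.121, 0.067], [0.569, -0.096, 0.068], [0.57, -0.139, 0.064], [0.564, -0.108, 0.074], [0.561, 0.079, 0.069], [0.562, -0.117, 0.069], [0.558, -0.078, 0.072], [0.559, -0.126, 0.071], [0.556, -0.099, 0.07], [0.551, 0.085, 0.072], [0.548, 0.085, 0.07], [0.545, 0.073, 0.071], [0.542, 0.073, 0.068], [0.537, 0.082, 0.067], [0.53, 0.085, 0.07], [0.471, -0.147, 0.065]
[... 1163 characters left out ...]
3, 0.059], [0.523, -0.198, 0.053], [0.513, -0.233, 0.06], [0.507, -0.23, 0.059], [0.498, -0.182, 0.053], [0.488, -0.142, 0.056], [0.482, -0.235, 0.06], [0.472, -0.229, 0.061], [0.467, -0.235, 0.059], [0.455, -0.145, 0.055], [0.449, -0.181, 0.053], [0.442, -0.147, 0.059], [0.437, -0.214, 0.055], [0.425, -0.214, 0.053]]
scene [252 224  49  40 869] [277.9 242.4] z pct [0.029 0.049 0.051] med [ 0.4946 -0.1882  0.0489]
scene [312 234  21  15 176] [321.6 241.2] z pct [0.068 0.071 0.073] med [ 0.5787 -0.1109  0.071 ]
  plane 0.064 [[ 0.5724 -0.1052  0.064 ]]
  plane 0.069 [[ 0.5768 -0.1086  0.069 ]]
  plane 0.074 [[ 0.5812 -0.1119  0.074 ]]
  xy range [[0.56, -0.128, 0.067], [0.595, -0.089, 0.073]]
```

View pics/topc.png

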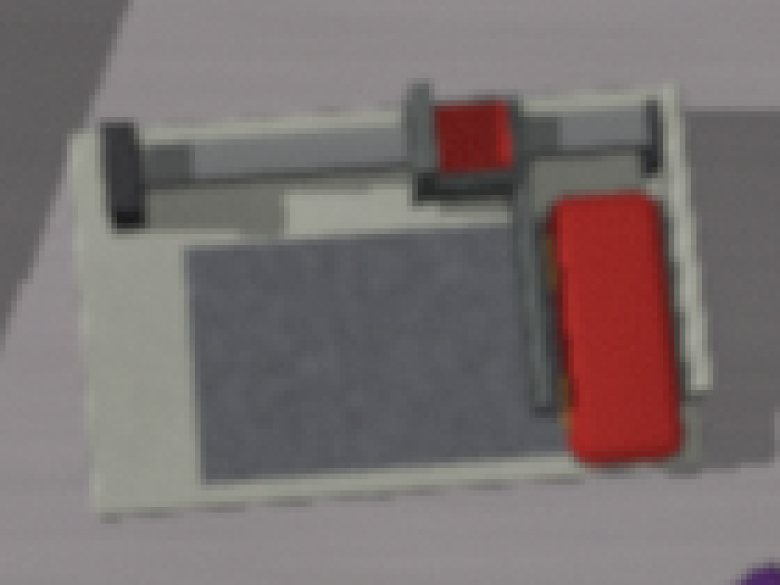

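The plate centre is near (0.576, -0.110, 0.071) in both views, which matches its stated 74 mm height and 38x40 mm size. The holder is turned about +5°. I'll move above it with the fingers shut and look again.

```bash
python3 -m pendant '[[[28,-50,0],-0.087,-1],[[28,-50,0],-0.087,-1],[[28,-50,0],-0.087,-1],[[28,-50,0],-0.087,-1],[[28,-50,0],-0.087,-1],[[28,-50,0],-0.087,-1],[[28,-50,0],-0.087,-1],[[28,-50,0],-0.087,-1],[[28,-50,0],-0.087,-1],[[28,-50,0],-0.087,-1],[[28,-50,0],-0.087,-1],[[28,-50,0],-0.087,-1]]' 20
python3 - <<'E'
from h import *
s=env.observe(); print(s['time_s'],s['position'],s['tool_rot'],s['ft_force'],s['grip_width'])
im,d,C=grab('wrist','w1'); print(C[3])
E
```

```text
time_s: 1.6
position: [0.5775, -0.1221, 0.2277]
tool_rot: [[-0.053, 0.999, -0.006], [0.999, 0.053, 0.003], [0.003, -0.006, -1.0]]
ft_force: [0.6, -0.1, -0.4]
grip_width: 0.0
1.6 [ 0.57751055 -0.12212652  0.22770226] [[-0.0526582   0.99859658 -0.00565572]
 [ 0.99860791  0.05267445  0.00276383]
 [ 0.00305786 -0.0055023  -0.99998019]] [ 0.58710303 -0.13117416 -0.43469374] 3.584938951046064e-05
[ 0.57500816 -0.05680064  0.37022246]
```

View pics/w1.png

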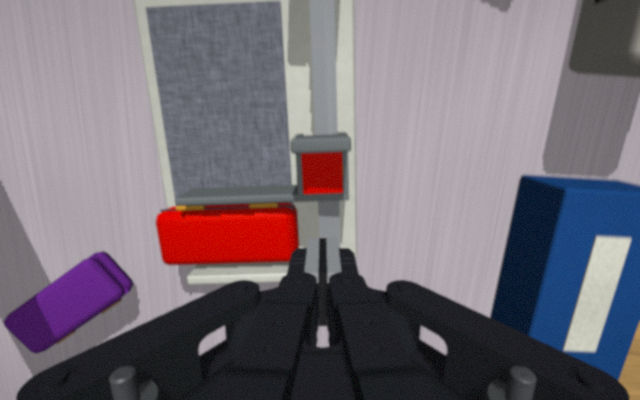

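The wrist view shows the red plate at (322,172), the thumb rest above it at (321,143), and the bar running up the image at x≈323. The shut fingertip is at (322,250).

```bash
python3 - <<'E'
from h import *
f=np.load('pics/w1.npz'); im,d=f['im'],f['d']; C=(f['K'],f['D'],f['R'],f['c'])
h=cv2.cvtColor(im,cv2.COLOR_RGB2HSV); m=(((h[...,0]<8)|(h[...,0]>172))&(h[...,1]>150)).astype(np.uint8)
k,l,s,ce=cv2.connectedComponentsWithStats(m)
for i in range(1,k):
    if s[i,4]<200: continue
    uv=np.argwhere(l==i)[:,::-1]; P=pts(C,uv,d); z=np.median(P[:,2])
    cnt=cv2.findContours((l==i).astype(np.uint8),0,1)[0][0].reshape(-1,2)
    Q=plane(C,cnt,z)[:,:2]*1000; print(s[i],'z',z,'rect mm',cv2.minAreaRect(Q.astype(np.float32)))
v,u=np.mgrid[0:270,100:400]; uv=np.c_[u.ravel(),v.ravel()]; P=pts(C,uv,d); z=P[:,2]
r=P[(z>.09)&(z<.11)&(P[:,1]<0)&(P[:,1]>-.1)]; print('rest',len(r),cv2.minAreaRect((r[:,:2]*1000).astype(np.float32)))
b=P[(abs(z-.048)<.005)&(P[:,1]>-.06)&(P[:,1]<.1)&(P[:,0]>.53)]; print('bar',len(b),cv2.fitLine(b[:,:2].astype(np.float32),cv2.DIST_HUBER,0,.01,.01).ravel())
t=P[(abs(z-.010)<.004)&(P[:,1]<.1)&(P[:,1]>-.13)]; print('tray',len(t)); 
for y in(-.1,-.05,0,.05): 
    q=t[abs(t[:,1]-y)<.003,0]
    if len(q): print(y,q.min(),q.max())
E
```

```text
[ 301  152   42   43 1655] z 0.07120492480610907 rect mm ((575.905029296875, -110.08657836914062), (37.4029541015625, 38.559715270996094), 5.148393154144287)
[ 157  203  141   61 7542] z 0.04927221183034 rect mm ((480.3027038574219, -184.0145263671875), (146.40185546875, 64.83317565917969), 5.038870334625244)
rest 921 ((572.714111328125, -80.71675872802734), (49.97854995727539, 12.184654235839844), 5.216179847717285)
bar 2817 [ 0.09541264 -0.9954378   0.57114327 -0.0075142 ]
tray 31034
-0.1 0.3915266695630673 0.6116559176936908
-0.05 0.3875097038485992 0.606689729105813
0 0.38140671944421345 0.6017670661071693
0.05 0.4618864638965741 0.5980588424904149
```

```bash
python3 -m pendant '[[[-1,8,-45],0.037,-1],[[-1,8,-45],0,-1],[[0,0,-45],0,-1],[[0,0,0],0,-1]]'; python3 -m pendant '[[[0,0,0],0,-1],[[0,0,0],0,-1]]'
```

```text
time_s: 2.15
position: [0.5775, -0.1141, 0.0867]
tool_rot: [[-0.079, 0.997, -0.006], [0.997, 0.079, 0.001], [0.001, -0.006, -1.0]]
ft_force: [0.6, 0.2, 0.7]
grip_width: 0.0004
time_s: 2.4
position: [0.579, -0.1147, 0.09]
tool_rot: [[-0.079, 0.997, -0.002], [0.997, 0.079, -0.001], [-0.001, -0.002, -1.0]]
ft_force: [1.0, -0.3, -0.9]
grip_width: 0.0002
```

```bash
python3 -m pendant '[[[-3,9,-4],0.01,-1]]'; python3 -m pendant '[[[0,0,-8],0,-1]]';  python3 -m pendant '[[[0,0,-4],0,-1]]'; python3 -m pendant '[[[0,0,-2],0,-1]]'
```

```text
time_s: 2.52
position: [0.5767, -0.106, 0.0874]
tool_rot: [[-0.089, 0.996, 0.001], [0.996, 0.089, -0.003], [-0.003, 0.001, -1.0]]
ft_force: [-1.3, -0.5, 0.9]
grip_width: -0.0002
time_s: 2.65
position: [0.5768, -0.1053, 0.08]
tool_rot: [[-0.09, 0.996, 0.003], [0.996, 0.09, -0.003], [-0.003, 0.002, -1.0]]
ft_force: [1.2, -0.3, -0.6]
grip_width: -0.0001
time_s: 2.78
position: [0.5767, -0.1052, 0.0756]
tool_rot: [[-0.09, 0.996, 0.003], [0.996, 0.09, -0.003], [-0.003, 0.002, -1.0]]
ft_force: [0.5, 0.3, -0.3]
grip_width: -0.0002
time_s: 2.9
position: [0.5766, -0.1052, 0.0733]
tool_rot: [[-0.09, 0.996, 0.002], [0.996, 0.09, -0.003], [-0.003, 0.002, -1.0]]
ft_force: [-0.1, 0.3, -0.1]
grip_width: -0.0002
```

```bash
for i in 1; do python3 -m pendant '[[[0,0,-3],0,-1]]'; python3 -m pendant '[[[0,0,-3],0,-1]]'; python3 -m pendant '[[[0,0,-1.5],0,-1]]'; python3 -m pendant '[[[0,0,-1],0,-1]]'; done | grep -v -e tool -e grip
```

```text
time_s: 3.02
position: [0.5768, -0.1053, 0.0703]
ft_force: [-1.0, -0.2, 3.8]
time_s: 3.15
position: [0.5768, -0.1053, 0.0674]
ft_force: [-1.7, 1.6, 4.3]
time_s: 3.28
position: [0.5768, -0.1053, 0.066]
ft_force: [-1.8, 1.4, 4.9]
time_s: 3.4
position: [0.5768, -0.1053, 0.0652]
ft_force: [-1.7, 0.7, 5.9]
```

```bash
python3 -m pendant '[[[-0.4,4,0],0,-1],[[-0.4,4,0],0,-1]]'; python3 -m pendant '[[[-0.5,6,0],0,-1],[[-0.5,6,0],0,-1]]'
```

```text
time_s: 3.65
position: [0.5762, -0.0984, 0.0658]
tool_rot: [[-0.089, 0.996, 0.004], [0.996, 0.089, -0.005], [-0.006, 0.003, -1.0]]
ft_force: [-2.0, -1.8, 4.9]
grip_width: 0.0002
time_s: 3.9
position: [0.5752, -0.0869, 0.0662]
tool_rot: [[-0.089, 0.996, 0.004], [0.996, 0.089, -0.007], [-0.007, 0.004, -1.0]]
ft_force: [-2.1, -1.3, 3.9]
grip_width: 0.0001
```

```bash
python3 - <<'E'
from h import *
im,d,C=grab('top','top2')
cv2.imwrite('pics/top2c.png',cv2.resize(im[140:245,260:400,::-1],(780,585),interpolation=3))
E
```

```text
(no output)
```

View pics/top2c.png

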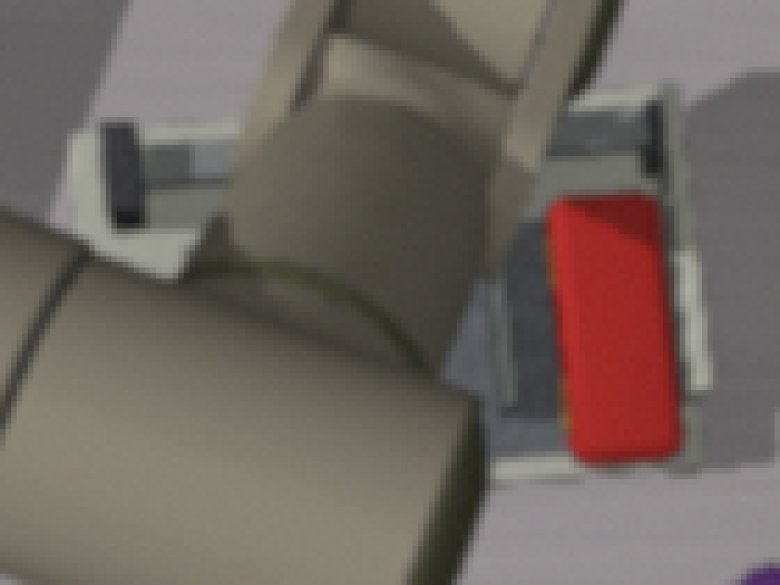

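The jaw face has moved from about x=540 to 510 in the crop, and the case still sits at (615,325). The tool rises about 0.2 mm per row, so I'll correct that as I keep pushing.

```bash
python3 -m pendant '[[[-0.5,6,-1],0,-1],[[-0.5,6,-0.4],0,-1],[[-0.5,6,-0.3],0,-1]]'; python3 -m pendant '[[[-0.5,6,-0.3],0,-1],[[-0.5,6,-0.3],0,-1],[[-0.5,6,-0.3],0,-1]]'
```

```text
time_s: 4.32
position: [0.5736, -0.0681, 0.0648]
tool_rot: [[-0.09, 0.996, 0.004], [0.996, 0.09, -0.008], [-0.008, 0.004, -1.0]]
ft_force: [-2.5, -2.1, 5.5]
grip_width: -0.0004
time_s: 4.7
position: [0.5719, -0.0498, 0.0641]
tool_rot: [[-0.09, 0.996, 0.004], [0.996, 0.09, -0.009], [-0.009, 0.003, -1.0]]
ft_force: [-2.6, -2.1, 5.6]
grip_width: -0.0002
```

```bash
python3 -m pendant '[[[-0.5,6,0.2],0,-1],[[-0.5,6,-0.1],0,-1],[[-0.5,6,-0.1],0,-1],[[-0.5,6,-0.1],0,-1]]'; python3 -m pendant '[[[-0.5,6,-0.1],0,-1],[[-0.5,6,-0.1],0,-1],[[-0.5,6,-0.1],0,-1],[[-0.5,6,-0.1],0,-1]]'
```

```text
time_s: 5.2
position: [0.5697, -0.0253, 0.0645]
tool_rot: [[-0.09, 0.996, 0.004], [0.996, 0.09, -0.01], [-0.01, 0.003, -1.0]]
ft_force: [-3.1, -2.5, 6.3]
grip_width: -0.0001
time_s: 5.7
position: [0.5674, -0.0006, 0.0644]
tool_rot: [[-0.091, 0.996, 0.004], [0.996, 0.091, -0.011], [-0.011, 0.003, -1.0]]
ft_force: [-1.5, -2.2, 5.9]
grip_width: 0.0002
```

```bash
for i in 1; do python3 -m pendant '[[[-0.5,6,-0.1],0,-1],[[-0.5,6,-0.1],0,-1],[[-0.5,6,-0.1],0,-1]]'; python3 -m pendant '[[[-0.5,6,-0.1],0,-1],[[-0.5,6,-0.1],0,-1]]';  python3 -m pendant '[[[-0.4,4,-0.1],0,-1],[[-0.4,4,-0.1],0,-1]]'; done | grep -v -e tool -e grip
```

```text
time_s: 6.08
position: [0.5657, 0.0179, 0.0644]
ft_force: [-1.2, -1.6, 5.4]
time_s: 6.32
position: [0.5646, 0.0302, 0.0644]
ft_force: [-0.6, -2.0, 5.2]
time_s: 6.58
position: [0.5638, 0.0387, 0.0644]
ft_force: [-2.4, -2.3, 5.6]
```

```bash
for i in 1; do python3 -m pendant '[[[-0.3,3,-0.1],0,-1]]'; python3 -m pendant '[[[-0.3,3,-0.1],0,-1]]';  python3 -m pendant '[[[-0.3,3,-0.1],0,-1]]'; python3 -m pendant '[[[-0.3,3,-0.1],0,-1]]'; done | grep -v -e tool -e grip
```

```text
time_s: 6.7
position: [0.5635, 0.0419, 0.0644]
ft_force: [-1.1, -0.8, 6.2]
time_s: 6.82
position: [0.5636, 0.0447, 0.0646]
ft_force: [0.3, -4.1, 5.6]
time_s: 6.95
position: [0.5639, 0.0474, 0.0648]
ft_force: [0.0, -4.3, 5.7]
time_s: 7.08
position: [0.5641, 0.0493, 0.065]
ft_force: [-1.7, -19.0, 3.6]
```

The push force has jumped to 19 N at y≈0.049, which should be the end stop. I'll confirm it with one more small push, then back off slightly and lift straight up.

```bash
for i in 1; do python3 -m pendant '[[[0,1.5,-0.3],0,-1]]'; python3 -m pendant '[[[0,0.5,-0.2],0,-1]]'; python3 -m pendant '[[[0,-0.5,3],0,-1],[[0,0,8],0,-1]]'; python3 -m pendant '[[[0,-3,20],0,-1],[[0,-5,50],0,-1],[[0,-15,55],0,-1],[[0,-20,10],0,-1],[[0,-20,0],0,-1],[[0,0,0],0,-1]]'; done | grep -v -e tool -e grip
python3 - <<'E'
from h import *
im,d,C=grab('wrist','w3'); P=None
h=cv2.cvtColor(im,cv2.COLOR_RGB2HSV); m=(((h[...,0]<8)|(h[...,0]>172))&(h[...,1]>150)).astype(np.uint8)
k,l,s,ce=cv2.connectedComponentsWithStats(m)
for i in range(1,k):
    if s[i,4]<200: continue
    uv=np.argwhere(l==i)[:,::-1]; P=pts(C,uv,d); z=np.median(P[:,2])
    cnt=cv2.findContours((l==i).astype(np.uint8),0,1)[0][0].reshape(-1,2)
    print(s[i],'z',z,cv2.minAreaRect((plane(C,cnt,z)[:,:2]*1000).astype(np.float32)))
E
```

```text
time_s: 7.2
position: [0.5641, 0.0491, 0.0649]
ft_force: [-5.2, -14.0, 8.5]
time_s: 7.32
position: [0.5641, 0.0489, 0.065]
ft_force: [-4.4, -2.5, 5.9]
time_s: 7.58
position: [0.5641, 0.0489, 0.076]
ft_force: [-1.0, 0.1, 0.2]
time_s: 8.32
position: [0.5623, -0.0149, 0.2131]
ft_force: [-1.1, -0.6, -0.6]
[ 305  101   46   49 2179] z 0.0736959331258919 ((561.823486328125, 38.448307037353516), (37.95906066894531, 39.360103607177734), 5.422860145568848)
[164 297  34  17 300] z 0.044566991970061476 ((418.8811340332031, -163.76126098632812), (41.940345764160156, 14.355814933776855), 33.39516067504883)
[198 325  29  24 425] z 0.04967469018894227 ((460.1842956542969, -203.7363739013672), (42.83576965332031, 19.175155639648438), 43.944297790527344)
```

View pics/w3.png

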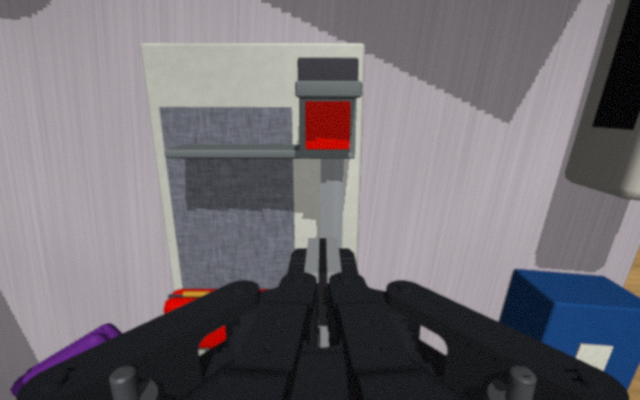

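The jaw is home: the thumb rest at (328,89) sits against the dark stop at (328,70). The plate is up at z≈0.074 and has travelled 149 mm. I'll clear the view and check the bystanders and the case.

```bash
python3 -m pendant '[[[-30,45,5],0,-1],[[-30,45,5],0,-1],[[-30,45,5],0,-1],[[-30,45,0],0,-1],[[-30,45,0],0,-1],[[-30,45,0],0,-1],[[-30,45,0],0,-1],[[-20,45,0],0,-1],[[-20,45,0],0,-1],[[-20,45,0],0,-1],[[0,0,0],0,-1],[[0,0,0],0,-1]]' | head -2
python3 - <<'E'
from h import *
im,d,C=grab('top','top4'); a=np.load('pics/top0.npz')['im']
for n,x in(('0',a),('4',im)):
    h=cv2.cvtColor(x,cv2.COLOR_RGB2HSV); m=(((h[...,0]<8)|(h[...,0]>172))&(h[...,1]>150)&(h[...,2]>60)).astype(np.uint8)
    k,l,s,ce=cv2.connectedComponentsWithStats(m); print(n,[(s[i].tolist(),ce[i].round(1).tolist()) for i in range(1,k) if s[i,4]>40])
df=(np.abs(a.astype(int)-im).max(2)>40).astype(np.uint8)
cv2.imwrite('pics/cmp.png',np.vstack([im[60:340,60:500,::-1],cv2.cvtColor(df[60:340,60:500]*255,cv2.COLOR_GRAY2BGR)]))
E
```

```text
time_s: 9.88
position: [0.2739, 0.451, 0.2139]
0 [([339, 159, 13, 12, 135], [344.7, 164.2]), ([359, 175, 23, 48, 918], [370.0, 198.6])]
4 [([290, 162, 13, 12, 140], [295.9, 168.0]), ([358, 175, 24, 48, 917], [369.9, 198.7])]
```

View pics/cmp.png

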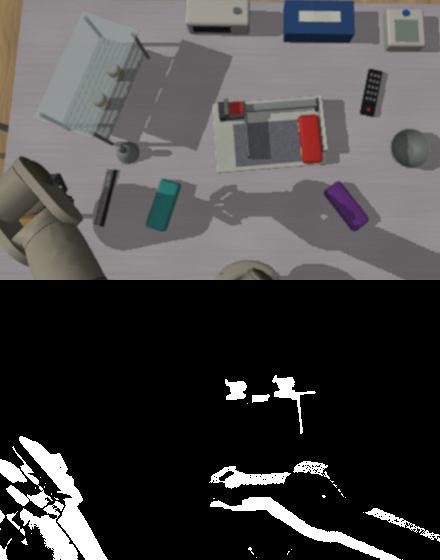

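The difference image shows changes only at the jaw, the arm and its shadow. The case centroid is unchanged to 0.1 px, and the bystanders show no change.

```bash
python3 -c "
from rig import ticket; print(ticket.close_job())"
```

```text
the job is handed in; nothing more can be done
None
```

The job is done and handed in at about 10 s: the jaw is home against the end stop, the release has sprung up, and the case was left where it lay. I pressed the release plate with the shut fingertips to about 8–10 mm and kept it there while pushing the thumb rest along the bar. At the end stop the push force rose to 19 N, and I then lifted straight off.

**Last checks:**
- **Jaw:** the plate travelled about 149 mm by the wrist camera, and the thumb rest sits against the stop. I did not measure the jaw's joint value directly; home is judged from the force rise and the picture.
- **Release:** the plate top measured 74 mm, so it is fully up. It measured 71 mm at the start, probably with its pawl on a tooth.
- **Case and other things:** the case centroid in the top view is unchanged within 0.1 px. The before/after comparison shows changes only at the jaw, the arm and its shadow.
- **Limits:** the largest force reading, taken at the end of each move, was about 19 N. No check failed or disagreed.

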